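# Turn the grater plate round and seat it on the stand's pins

## Task

The two-sided grater plate (orange frame on its coarse side, black frame on its fine side) stands on the worktop with its coarse side turned away from you. Pick it up, turn it round and lower it onto the two pins of the blue grater stand, fully home and upright, so that the orange coarse side faces the stand's catch tray, and let go of it. Leave the green slicing plate and the marble mortar where they are.

Things in the scene. Friction and masses are not known exactly. Their poses are not given: they have to be found in the camera images.
- grater_plate: Upright grater plate, loose, 0.25 kg, 146 wide (its y), 119 tall (z). Origin: centre of the foot's underside. White foot 36 deep (x), 26 high; above it a frame 16 thick, whose plain top bar (z 89 to 119) is the place to grip, across x. Coarse side (-x) framed orange, fine side (+x) black. Foot has four square sockets from below, 20 deep: 26 wide at y +-28, 15 wide at y +-56.
- coarse_side (a point): Point on the grater plate: middle of the foot's upper edge on the coarse (orange) side, 18 from the plate's middle plane, 26 above the foot's underside. Axes as the plate's.
- seat (a point): Fixed blue stand: middle of the white seat pad, on its top, 14 above the worktop. Its -x points to the catch tray (rim 21 high), y along the pad, z up. Two tapered dark pins stand 18 above the pad: 16 thick at y +28, 6 thick at y -56 (x 0). A plate fits with either side to the tray: seated when its origin is at this point, axes parallel; 4 to 5 play all round.
- slicer_plate: Slicing plate, bystander: same shape, size and origin as the grater plate, but with a green frame on both sides and three long slits. It stands beside the grater plate; the two may swap places.
- mortar: Round marble mortar (bowl), bystander, 131 across, 85 tall. Origin: middle of its underside. It stands at the front edge of the wall cabinet above, whose underside is 500 above the worktop; the plates and the stand are in the open in front of that cabinet.

How it is judged (in metres and radians):
On the way:
1. the grater plate is lifted clear of the worktop (height (world z) of grater_plate above 0.04 m and contact force between the fingers and grater_plate above 0.5 N), for 0.2 s.
At the end, for the whole second after the job is handed in: The grater plate rests on the pins, released: its foot within 5 mm of the seat pad's height and 12 mm of its middle, upright within 0.1 rad, parallel to the pad within 0.2 rad, the coarse orange side towards the catch tray (horizontal distance between grater_plate and seat below 0.012 m and z of grater_plate in the frame of seat between -0.004 and 0.005 m and angle between grater_plate's own z axis and vertical below 0.1 rad and angle between the x axis of grater_plate and the x axis of seat, either way round below 0.2 rad and x of coarse_side in the frame of seat below -0.004 m and linear speed of grater_plate below 0.02 m/s and contact force between the fingers and grater_plate below 0.1 N); the robot touches nothing.
It fails at once if the green slicing plate is shifted by more than 20 mm or tipped (distance of slicer_plate from where it was at the start of the episode above 0.02 m or angle between slicer_plate's own z axis and vertical above 0.3 rad).
It fails at once if the mortar is shifted by more than 20 mm (distance of mortar from where it was at the start of the episode above 0.02 m).
It also fails if it takes over 38 s, if anything falls off the work surface, if the arm or the gripper's body presses on something with over 40 N, if the wrist force passes 120 N, or if a joint passes its speed limit or range.

## Robot

A 6-joint arm with a two-finger parallel gripper is mounted at the origin on a cart in front of the work surface, level with it; the furniture and walls round the work are solid. World frame = base frame: x ahead of the robot, y to its left, z up, the work surface at z = 0. Lengths are in mm, angles in degrees, forces in N, time in s.
With the tool pointing down it reaches from about 300 to 775 mm from the base axis. Payload 14.6 kg.
Tool frame: the origin (TCP) lies midway between the tips of the shut fingers; the grasp point (between the pads) lies 19 mm behind it (r.grip_depth is the distance from the TCP to the grasp point, in mm); z points along the fingers, y is the line along which they close (so a half turn about z gives the same grasp; the last joint's range is limited). The gripper opens to 85 mm and grips with 20 to 120 N. Pads are 22 mm wide; open, the fingers measure 114 mm over their backs; the gripper's body (76 mm by 85 mm) begins 54 mm behind the grasp point. The pads swing forward as they close: fully open they stand 13 mm farther back than shut.
Start: joints at [63.621, 17.183, 87.147, -0, 75.671, -3.816], TCP at [211.032, 507.893, 231.281] pointing down, gripper open.
Joint ranges: [-173.82, 173.82], [-45.26, 126.66], [13.44, 144.39], [-59.66, 239.66], [0, 175.72], [-146.38, 146.38]. Speed limits (degrees/s): [127.2, 127.2, 147.25, 180, 180, 180].

## Interface

Orientations are given as a 3x3 rotation matrix whose columns are the frame's x, y, z axes.
In Python, from station import r gives the robot as it stands.
- The arm moves only by the shell command python3 -m inch 'ROWS' [FORCE]. ROWS is JSON, a list of rows, each an object of numbers: "x", "y", "z": the shift along the tool's x, y, z in m; "wx", "wy", "wz": the turn, a rotation vector about the tool's x, y, z in degrees; "gripper": the closure in counts, from 0 (fully open) to 255 (shut). In form: [{"x": .., "y": .., "z": .., "wx": .., "wy": .., "wz": .., "gripper": ..}, ...]. A call has 1 to 10 rows; each row shifts and turns the commanded pose from where the row before left it, along the tool's axes as they then stand; what a row does not reach is not made up. A row lasts 1/12 s, in which the tool goes at most 41.7 mm and 7.16 degrees, less where a joint would pass 70% of its speed; a pose out of reach is approached as far as the arm can. A call with a gripper value outside its range is refused whole. The fingers move at their own pace and stop on an object; FORCE is the grip in N (left out, the last holds). Time passes only in rows, so rows that do not move let the fingers close. It gives the time, the measured TCP pose, the force, the opening and the grip force at its end, in the units of the state.
- r.observe(): the state, without advancing time (a new reading comes with each control period).
- r.capture(name): name is "scene" or "top" or "wrist"; returns (picture, depth): 480x640x3 uint8, red, green, blue; 480x640 float32, mm along the optical axis (not along the pixel's ray), 0 where there is no reading.
- r.calibration(name): a dict with "intrinsics" (3x3 intrinsics, pixels), "position" and "rotation" of the camera in the world. Camera axes: x right, y down, z forward; pixel columns grow to the right and rows downward; lengths in mm; the calibration is good to about 2 mm. A picture is of the moment at which its call begins: read the wrist's pose just before it. calibration takes no time and is no camera call; for the wrist camera it gives the pose at the moment of the call.
- r.finish_job(): hands the job in; it is judged then, once.
The state is a dict: "time_s": time; "qpos": joint angles; "joint_velocities": joint speeds; "joint_torque": joint torques, N m; "ee_pos": TCP position; "eef_rot": TCP orientation; "contact_force": force on the tool from outside, world axes, zero at the start; "moment": the same for the moment, N m; "grip_width": finger opening in mm; "gripper_force": force on a finger pad.
Only numpy, scipy, OpenCV 4.12 (cv2) and the standard library are available. Lean on these libraries where they do the work, as an engineer would, in place of code of your own. Each camera call takes 0.05 s, during which the arm holds its last target. There are 200 camera calls.

## Working session

There is one attempt and no reset: what is moved stays moved. The work goes in short steps, Python scripts to look and compute and a shell command to move; the robot and the scene stay as the last step left them, time stands still between calls to the robot, and variables do not carry over. Pictures are saved under pics/ and viewed, at most 10 in all, crops included, and the job is handed in when it is done.

```bash
mkdir -p pics; ls; python3 - <<'E'
from station import r
import cv2,numpy as np
s=r.observe();print(s['time_s'],s['ee_pos'],np.round(s['eef_rot'],3).tolist(),s['grip_width'])
for n in("scene","top"):
    p,d=r.capture(n);cv2.imwrite(f'pics/{n}0.png',p[:,:,::-1]);np.save(f'{n}0.npy',d)
    c=r.calibration(n);print(n,c);np.savez(f'{n}0.npz',**c)
E
```

```text
pics
0.0 [210.92671372 507.68590479 230.71849274] [[-0.923, 0.384, -0.001], [0.384, 0.923, -0.001], [0.0, -0.001, -1.0]] 85.4515093505831
scene {'intrinsics': array([[471.17483631,   0.        , 313.06242629],
       [  0.        , 471.17483631, 233.06710778],
       [  0.        ,   0.        ,   1.        ]]), 'position': array([ 113.30243853, -485.98655475,  610.76926566]), 'rotation': array([[ 0.80254656, -0.3819193 ,  0.45831939],
       [-0.59639255, -0.53333486,  0.59989153],
       [ 0.01532756, -0.75477916, -0.65579989]])}
top {'intrinsics': array([[477.55667756,   0.        , 325.90282546],
       [  0.        , 477.55667756, 236.03786886],
       [  0.        ,   0.        ,   1.        ]]), 'position': array([408.11433915,  16.11297599, 905.66808668]), 'rotation': array([[-0.02509478, -0.99161826,  0.1267418 ],
       [-0.99926135,  0.02857269,  0.02569752],
       [-0.02910348, -0.12600331, -0.99160282]])}
```

View pics/scene0.png

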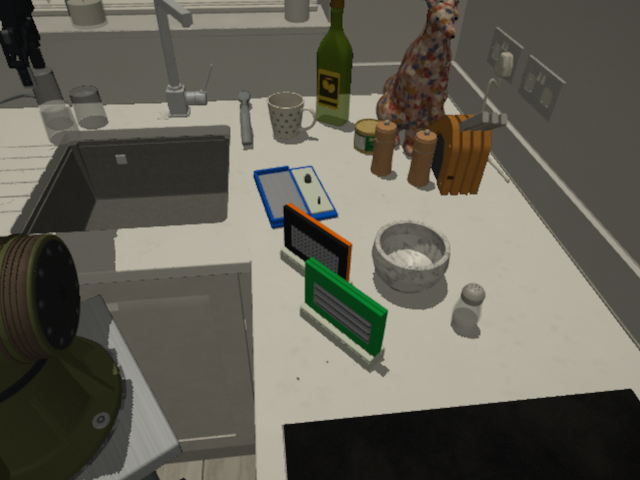

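View pics/top0.png

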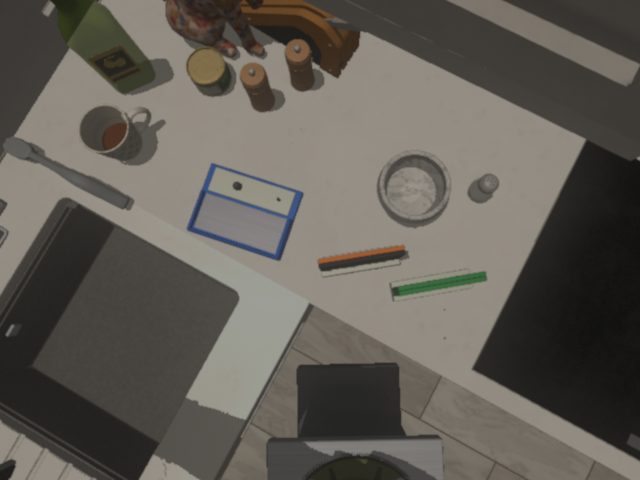

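```bash
cat > h.py <<'E'
import numpy as np
def cloud(d,c):
    v,u=np.mgrid[:d.shape[0],:d.shape[1]];K=c['intrinsics']
    P=np.stack([(u-K[0,2])/K[0,0]*d,(v-K[1,2])/K[1,1]*d,d],-1)
    W=P@c['rotation'].T+c['position'];W[d<=0]=np.nan;return W
def ray(u,v,z,c):
    K=c['intrinsics'];q=c['rotation']@np.array([(u-K[0,2])/K[0,0],(v-K[1,2])/K[1,1],1]);p=c['position']
    return p+q*(z-p[2])/q[2]
E
python3 - <<'E'
import cv2,numpy as np
from h import *
im=cv2.imread('pics/top0.png');d=np.load('top0.npy');c=np.load('top0.npz');W=cloud(d,c)
for nm,(u0,u1,v0,v1) in dict(grater=(305,420,235,285),slicer=(380,500,262,310)).items():
    P=W[v0:v1,u0:u1].reshape(-1,3);Q=P[(P[:,2]>108)&(P[:,2]<128)]
    print(nm,len(Q),np.median(Q[:,2]),cv2.minAreaRect(Q[:,:2].astype(np.float32)),cv2.boxPoints(cv2.minAreaRect(Q[:,:2].astype(np.float32))).round(0).tolist())
P=W[150:230,370:460].reshape(-1,3);Q=P[P[:,2]>60];print('mortar',np.nanmax(P[:,2]),cv2.minEnclosingCircle(Q[:,:2].astype(np.float32)))
# table level
print('table',np.nanmedian(W[300:320,430:460,2]))
cv2.imwrite('pics/crop1.png',cv2.resize(im[155:265,180:320],None,fx=5,fy=5,interpolation=cv2.INTER_CUBIC))
cv2.imwrite('pics/crop2.png',cv2.resize(im[230:310,310:500],None,fx=4,fy=4,interpolation=cv2.INTER_CUBIC))
E
```

```text
grater 883 117.50035823335202 ((469.4443359375, -35.07435607910156), (171.22152709960938, 59.59855270385742), 78.6484603881836) [[423.0, -113.0], [482.0, -125.0], [516.0, 43.0], [457.0, 55.0]]
slicer 879 117.76796557162766 ((425.174560546875, -150.52064514160156), (15.959485054016113, 146.36062622070312), 8.406005859375) [[407.0, -79.0], [428.0, -224.0], [444.0, -222.0], [422.0, -77.0]]
mortar 89.62393522130822 ((598.6392822265625, -119.48591613769531), 64.2435302734375)
table -1.0347748878822358
```

View pics/crop1.png

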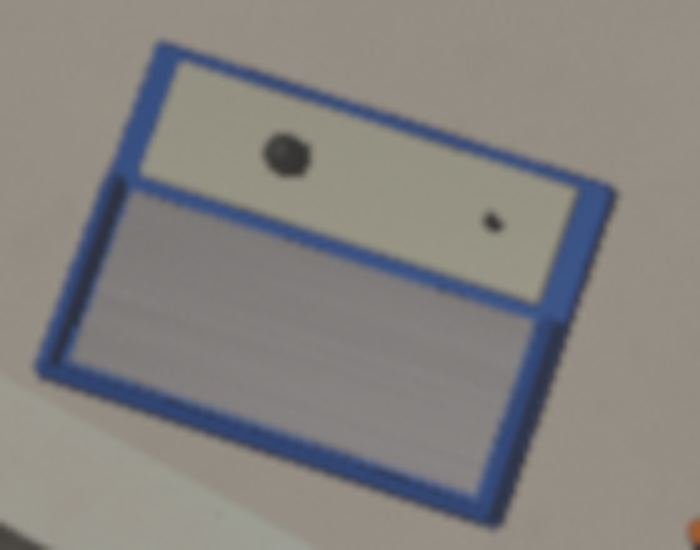

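View pics/crop2.png

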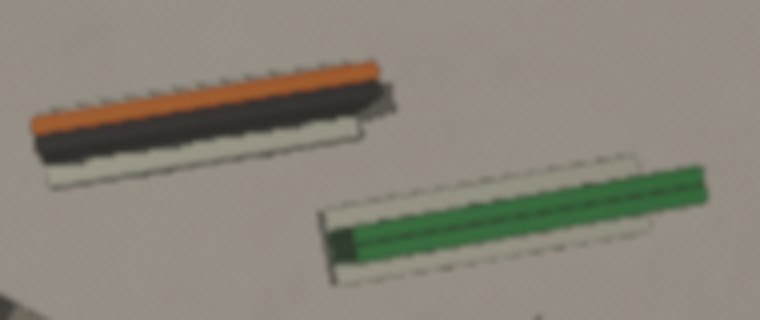

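```bash
python3 - <<'E'
import cv2,numpy as np
from h import *
d=np.load('top0.npy');c=np.load('top0.npz');W=cloud(d,c)
P=W[240:275,305:408].reshape(-1,3);Q=P[(P[:,2]>108)&(P[:,2]<128)&(P[:,1]>-125)]
Q=Q[:,:2];
R=cv2.minAreaRect(Q.astype(np.float32));print(R)
u=lambda x,y,ox,oy,f,z:ray(x/f+ox-.4,y/f+oy-.4,z,c)[:2]
G=[u(x,y,310,230,4,118) for x,y in((32,118),(378,62),(384,90),(40,162))]
print(np.round(G,1).tolist(),np.mean(G,0));
A=[u(x,y,180,155,5,14) for x,y in((178,62),(578,185),(540,305),(140,178))]
A=np.array(A);print('pad',A.round(1).tolist(),A.mean(0))
for a,b in((1,0),(2,3),(0,3),(1,2)):
  e=A[b]-A[a];print(np.linalg.norm(e),np.degrees(np.arctan2(e[1],e[0])))
print('pins',u(287,155,180,155,5,25),u(493,222,180,155,5,25))
for a,b in((1,0),(2,3)):
  e=G[b]-G[a];print(np.linalg.norm(e),np.degrees(np.arctan2(e[1],e[0])))
E
```

```text
((472.6407470703125, -20.18846893310547), (16.21500015258789, 145.5919647216797), 7.859398365020752)
[[470.7, 51.2], [490.0, -92.2], [478.3, -94.2], [452.5, 48.3]] [472.88677725 -21.70857618]
pad [[662.6, 249.7], [609.3, 95.7], [563.3, 110.9], [617.3, 264.2]] [613.12200712 180.11972014]
162.97401499742128 70.88748005973105
162.50821657451016 70.56577999015836
47.55699520601065 162.2510873859806
48.46050211835742 161.6718112488826
pins [621.87741282 205.03620703] [593.57783037 127.03464042]
144.74310804653024 97.63962680410867
144.8296756335929 100.2776945335313
```

The top view shows the grater at about pixel (362,257), orange side away. The slicer is at (438,284), and the stand pad centre is at (252,191) with the tray towards the robot. The thick pin is on the left and the thin one on the right. The grater is at (472.6, -20.2) with its long axis at 97.9°. The seat is at (612.8, 179.8) with x at -19.3°. The plate needs a turn of +153°, with q6 going from -10 to -144.

```bash
python3 -m inch '[{"wz":5.95,"gripper":0},{"wz":5.95},{"wz":5.95},{"wz":5.95},{"wz":5.95},{"wz":5.95},{"wz":5.95},{"wz":5.95},{"wz":5.95},{"wz":5.95}]'
python3 -m inch '[{"x":-0.028,"y":0.0094},{"x":-0.028,"y":0.0094},{"x":-0.028,"y":0.0094},{"x":-0.028,"y":0.0094},{"x":-0.028,"y":0.0094},{"x":-0.028,"y":0.0094},{"x":-0.028,"y":0.0094},{"x":-0.028,"y":0.0094},{"x":-0.028,"y":0.0094},{"x":-0.028,"y":0.0094}]'
python3 -m inch '[{"x":-0.028,"y":0.0094},{"x":-0.028,"y":0.0094},{"x":-0.028,"y":0.0094},{"x":-0.028,"y":0.0094},{"x":-0.028,"y":0.0094},{"x":-0.028,"y":0.0094},{"x":-0.028,"y":0.0094},{"x":-0.028,"y":0.0094},{"x":-0.028,"y":0.0094},{"x":-0.028,"y":0.0094}]'
python3 - <<'E'
from station import r
import cv2,numpy as np
s=r.observe();print(s['time_s'],s['ee_pos'],np.round(s['eef_rot'],3).tolist(),np.round(s['qpos'],1))
c=r.calibration('wrist');p,d=r.capture('wrist');cv2.imwrite('pics/w1.png',p[:,:,::-1]);np.save('w1.npy',d);np.savez('w1.npz',**c)
from h import *
W=cloud(d,c).reshape(-1,3);Q=W[(W[:,2]>105)&(W[:,2]<130)&(np.abs(W[:,1]+20)<76)&(np.abs(W[:,0]-470)<45)]
print(len(Q),cv2.minAreaRect(Q[:,:2].astype(np.float32)) if len(Q) else 0)
E
```

```text
0.1 [210.92956273 507.70280467 230.75255493] [[-0.923, 0.384, -0.0], [0.384, 0.923, -0.001], [0.0, -0.001, -1.0]] [63.6 17.2 87.2 -0.  75.7 -3.8]
0 0schema error: expected keys x, y, z, wx, wy, wz, gripper
schema error: expected keys x, y, z, wx, wy, wz, gripper
schema error: expected keys x, y, z, wx, wy, wz, gripper
```

View pics/w1.png

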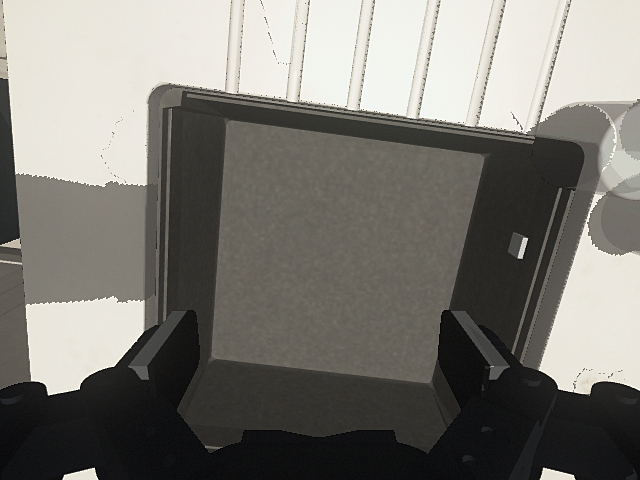

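The wrist picture shows only the sink, because the rows were refused: every key is required.

```bash
python3 -m inch '[{"x":0,"y":0,"z":0,"wx":0,"wy":0,"wz":5.95,"gripper":0},{"x":0,"y":0,"z":0,"wx":0,"wy":0,"wz":5.95,"gripper":0},{"x":0,"y":0,"z":0,"wx":0,"wy":0,"wz":5.95,"gripper":0},{"x":0,"y":0,"z":0,"wx":0,"wy":0,"wz":5.95,"gripper":0},{"x":0,"y":0,"z":0,"wx":0,"wy":0,"wz":5.95,"gripper":0},{"x":0,"y":0,"z":0,"wx":0,"wy":0,"wz":5.95,"gripper":0},{"x":0,"y":0,"z":0,"wx":0,"wy":0,"wz":5.95,"gripper":0},{"x":0,"y":0,"z":0,"wx":0,"wy":0,"wz":5.95,"gripper":0},{"x":0,"y":0,"z":0,"wx":0,"wy":0,"wz":5.95,"gripper":0},{"x":0,"y":0,"z":0,"wx":0,"wy":0,"wz":5.95,"gripper":0}]'
python3 -m inch '[{"x":-0.028,"y":0.0094,"z":0,"wx":0,"wy":0,"wz":0,"gripper":0},{"x":-0.028,"y":0.0094,"z":0,"wx":0,"wy":0,"wz":0,"gripper":0},{"x":-0.028,"y":0.0094,"z":0,"wx":0,"wy":0,"wz":0,"gripper":0},{"x":-0.028,"y":0.0094,"z":0,"wx":0,"wy":0,"wz":0,"gripper":0},{"x":-0.028,"y":0.0094,"z":0,"wx":0,"wy":0,"wz":0,"gripper":0},{"x":-0.028,"y":0.0094,"z":0,"wx":0,"wy":0,"wz":0,"gripper":0},{"x":-0.028,"y":0.0094,"z":0,"wx":0,"wy":0,"wz":0,"gripper":0},{"x":-0.028,"y":0.0094,"z":0,"wx":0,"wy":0,"wz":0,"gripper":0},{"x":-0.028,"y":0.0094,"z":0,"wx":0,"wy":0,"wz":0,"gripper":0},{"x":-0.028,"y":0.0094,"z":0,"wx":0,"wy":0,"wz":0,"gripper":0}]'
python3 -m inch '[{"x":-0.028,"y":0.0094,"z":0,"wx":0,"wy":0,"wz":0,"gripper":0},{"x":-0.028,"y":0.0094,"z":0,"wx":0,"wy":0,"wz":0,"gripper":0},{"x":-0.028,"y":0.0094,"z":0,"wx":0,"wy":0,"wz":0,"gripper":0},{"x":-0.028,"y":0.0094,"z":0,"wx":0,"wy":0,"wz":0,"gripper":0},{"x":-0.028,"y":0.0094,"z":0,"wx":0,"wy":0,"wz":0,"gripper":0},{"x":-0.028,"y":0.0094,"z":0,"wx":0,"wy":0,"wz":0,"gripper":0},{"x":-0.028,"y":0.0094,"z":0,"wx":0,"wy":0,"wz":0,"gripper":0},{"x":-0.028,"y":0.0094,"z":0,"wx":0,"wy":0,"wz":0,"gripper":0},{"x":-0.028,"y":0.0094,"z":0,"wx":0,"wy":0,"wz":0,"gripper":0},{"x":-0.028,"y":0.0094,"z":0,"wx":0,"wy":0,"wz":0,"gripper":0}]'
cat > look.py <<'E'
from station import r
import cv2,numpy as np,sys
from h import *
n=sys.argv[1]
s=r.observe();R=s['eef_rot'];print(s['time_s'],s['ee_pos'],'yaw',np.degrees(np.arctan2(R[1][1],R[0][1])),'z',np.round(np.array(R)[:,2],3),np.round(s['qpos'],1))
c=r.calibration('wrist');p,d=r.capture('wrist');cv2.imwrite(f'pics/{n}.png',p[:,:,::-1]);np.save(n+'.npy',d);np.savez(n+'.npz',**c)
E
python3 look.py w2; python3 - <<'E'
import cv2
from h import *
W=cloud(np.load('w2.npy'),np.load('w2.npz')).reshape(-1,3);Q=W[(W[:,2]>105)&(W[:,2]<130)&(np.abs(W[:,1]+20)<76)&(np.abs(W[:,0]-470)<45)]
print(len(Q),cv2.minAreaRect(Q[:,:2].astype(np.float32)) if len(Q) else 0)
E
```

```text
time_s: 0.98
ee_pos: [211.0, 507.8, 231.0]
eef_rot: [[-0.133, 0.991, -0.0], [0.991, 0.133, -0.0], [-0.0, -0.0, -1.0]]
contact_force: [0.4, 0.1, -0.3]
grip_width: 85.3
gripper_force: 0.0
time_s: 1.82
ee_pos: [343.1, 242.2, 231.3]
eef_rot: [[-0.138, 0.99, 0.0], [0.99, 0.138, -0.0], [-0.0, -0.0, -1.0]]
contact_force: [-0.1, -0.3, 0.3]
grip_width: 85.6
gripper_force: 0.0
time_s: 2.65
ee_pos: [474.9, -22.3, 231.2]
eef_rot: [[-0.138, 0.99, -0.0], [0.99, 0.138, 0.0], [0.0, -0.0, -1.0]]
contact_force: [0.3, 0.3, -0.0]
grip_width: 85.2
gripper_force: 0.0
2.65 [474.8913345  -22.26141958 231.15630848] yaw 7.928964445570327 z [-0.  0. -1.] [ -7.1   7.6  98.8   0.   73.6 -15. ]
5312 ((451.97100830078125, -21.711212158203125), (65.11746215820312, 145.1676788330078), 4.425469398498535)
```

View pics/w2.png

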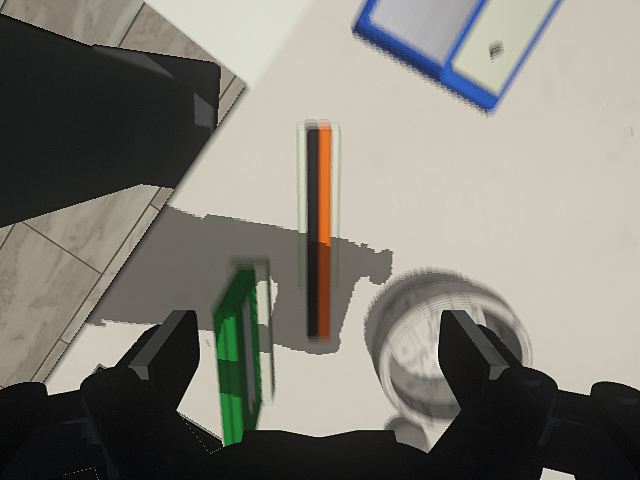

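The wrist view shows the grater top bar between about (318,122) and (318,342), black towards the robot and orange away. I took it while the arm was still settling, so I'll measure again at rest.

```bash
python3 look.py w3; python3 - <<'E'
import cv2
from h import *
W=cloud(np.load('w3.npy'),np.load('w3.npz'))[60:400,290:345].reshape(-1,3);Q=W[(W[:,2]>105)&(W[:,2]<130)]
print(len(Q),np.median(Q[:,2]),cv2.minAreaRect(Q[:,:2].astype(np.float32)))
E
```

```text
2.7 [476.46597037 -25.60596161 231.0173801 ] yaw 7.8309608632346475 z [ 0.    -0.001 -1.   ] [ -7.4   7.9  98.6  -0.1  73.6 -15.3]
5355 118.20985741523475 ((472.8970031738281, -20.96373748779297), (16.02960777282715, 146.06028747558594), 7.8795485496521)
```

```bash
python3 -m inch '[{"x":0,"y":0,"z":0.02,"wx":0,"wy":0,"wz":0,"gripper":0},{"x":0,"y":0,"z":0.02,"wx":0,"wy":0,"wz":0,"gripper":0},{"x":0,"y":0,"z":0.02,"wx":0,"wy":0,"wz":0,"gripper":0},{"x":0,"y":0,"z":0.02,"wx":0,"wy":0,"wz":0,"gripper":0},{"x":0,"y":0,"z":0.01,"wx":0,"wy":0,"wz":0,"gripper":0},{"x":0,"y":0,"z":0,"wx":0,"wy":0,"wz":0,"gripper":0},{"x":0,"y":0,"z":0,"wx":0,"wy":0,"wz":0,"gripper":0},{"x":0,"y":0,"z":0,"wx":0,"wy":0,"wz":0,"gripper":0}]'
```

```text
time_s: 3.42
ee_pos: [475.1, -20.7, 142.4]
eef_rot: [[-0.138, 0.99, 0.002], [0.99, 0.138, -0.0], [-0.0, 0.002, -1.0]]
contact_force: [-0.0, 0.1, -0.7]
grip_width: 85.2
gripper_force: 0.0
```

```bash
python3 -m inch '[{"x":0,"y":-0.0022,"z":0.015,"wx":0,"wy":0,"wz":0,"gripper":0},{"x":0,"y":0,"z":0.015,"wx":0,"wy":0,"wz":0,"gripper":0},{"x":0,"y":0,"z":0.015,"wx":0,"wy":0,"wz":0,"gripper":0},{"x":0,"y":0,"z":0.014,"wx":0,"wy":0,"wz":0,"gripper":0},{"x":0,"y":0,"z":0,"wx":0,"wy":0,"wz":0,"gripper":0},{"x":0,"y":0,"z":0,"wx":0,"wy":0,"wz":0,"gripper":0},{"x":0,"y":0,"z":0,"wx":0,"wy":0,"wz":0,"gripper":0}]' && python3 -m inch '[{"x":0,"y":0,"z":0,"wx":0,"wy":0,"wz":0,"gripper":120},{"x":0,"y":0,"z":0,"wx":0,"wy":0,"wz":0,"gripper":180},{"x":0,"y":0,"z":0,"wx":0,"wy":0,"wz":0,"gripper":255},{"x":0,"y":0,"z":0,"wx":0,"wy":0,"wz":0,"gripper":255},{"x":0,"y":0,"z":0,"wx":0,"wy":0,"wz":0,"gripper":255},{"x":0,"y":0,"z":0,"wx":0,"wy":0,"wz":0,"gripper":255},{"x":0,"y":0,"z":0,"wx":0,"wy":0,"wz":0,"gripper":255},{"x":0,"y":0,"z":0,"wx":0,"wy":0,"wz":0,"gripper":255}]' 40
```

```text
time_s: 4.0
ee_pos: [473.1, -21.1, 83.6]
eef_rot: [[-0.138, 0.99, 0.002], [0.99, 0.138, -0.0], [-0.001, 0.002, -1.0]]
contact_force: [0.6, -0.5, 0.6]
grip_width: 85.3
gripper_force: 0.0
time_s: 4.67
ee_pos: [472.5, -21.1, 82.4]
eef_rot: [[-0.138, 0.99, 0.0], [0.99, 0.138, -0.0], [-0.0, 0.0, -1.0]]
contact_force: [1.8, 0.4, 1.4]
grip_width: 15.8
gripper_force: 41.7
```

```bash
python3 -m inch '[{"x":0,"y":0,"z":-0.01,"wx":0,"wy":0,"wz":0,"gripper":255},{"x":0,"y":0,"z":-0.02,"wx":0,"wy":0,"wz":0,"gripper":255},{"x":0,"y":0,"z":-0.02,"wx":0,"wy":0,"wz":0,"gripper":255},{"x":0,"y":0,"z":-0.02,"wx":0,"wy":0,"wz":0,"gripper":255},{"x":0,"y":0,"z":-0.02,"wx":0,"wy":0,"wz":0,"gripper":255},{"x":0,"y":0,"z":-0.02,"wx":0,"wy":0,"wz":0,"gripper":255},{"x":0,"y":0,"z":-0.02,"wx":0,"wy":0,"wz":0,"gripper":255},{"x":0,"y":0,"z":-0.01,"wx":0,"wy":0,"wz":0,"gripper":255}]' && python3 -m inch '[{"x":0.018,"y":0.0166,"z":0.003,"wx":0,"wy":0,"wz":0,"gripper":255},{"x":0.018,"y":0.0166,"z":0.003,"wx":0,"wy":0,"wz":0,"gripper":255},{"x":0.018,"y":0.0166,"z":0.003,"wx":0,"wy":0,"wz":0,"gripper":255},{"x":0.018,"y":0.0166,"z":0.003,"wx":0,"wy":0,"wz":0,"gripper":255},{"x":0.018,"y":0.0166,"z":0.003,"wx":0,"wy":0,"wz":0,"gripper":255},{"x":0.018,"y":0.0166,"z":0.003,"wx":0,"wy":0,"wz":0,"gripper":255},{"x":0.018,"y":0.0166,"z":0.003,"wx":0,"wy":0,"wz":0,"gripper":255},{"x":0.018,"y":0.0166,"z":0.003,"wx":0,"wy":0,"wz":0,"gripper":255},{"x":0.018,"y":0.0166,"z":0.003,"wx":0,"wy":0,"wz":0,"gripper":255},{"x":0.018,"y":0.0166,"z":0.003,"wx":0,"wy":0,"wz":0,"gripper":255}]' && python3 -m inch '[{"x":0,"y":0,"z":0,"wx":0,"wy":0,"wz":-3,"gripper":255},{"x":0,"y":0,"z":0,"wx":0,"wy":0,"wz":-6,"gripper":255},{"x":0,"y":0,"z":0,"wx":0,"wy":0,"wz":-6,"gripper":255},{"x":0,"y":0,"z":0,"wx":0,"wy":0,"wz":-6,"gripper":255},{"x":0,"y":0,"z":0,"wx":0,"wy":0,"wz":-6,"gripper":255},{"x":0,"y":0,"z":0,"wx":0,"wy":0,"wz":-6,"gripper":255},{"x":0,"y":0,"z":0,"wx":0,"wy":0,"wz":-6,"gripper":255},{"x":0,"y":0,"z":0,"wx":0,"wy":0,"wz":-6,"gripper":255},{"x":0,"y":0,"z":0,"wx":0,"wy":0,"wz":-6,"gripper":255},{"x":0,"y":0,"z":0,"wx":0,"wy":0,"wz":-6,"gripper":255}]'; python3 look.py w4
```

```text
time_s: 5.33
ee_pos: [472.6, -21.1, 224.9]
eef_rot: [[-0.138, 0.99, 0.002], [0.99, 0.138, -0.0], [-0.001, 0.002, -1.0]]
contact_force: [0.0, 0.5, -3.1]
grip_width: 15.4
gripper_force: 41.2
time_s: 6.17
ee_pos: [612.1, 181.1, 191.5]
eef_rot: [[-0.138, 0.99, -0.001], [0.99, 0.138, -0.0], [-0.0, -0.001, -1.0]]
contact_force: [-0.0, -0.3, -4.0]
grip_width: 15.4
gripper_force: 41.2
time_s: 7.0
ee_pos: [611.6, 180.0, 191.7]
eef_rot: [[-0.908, 0.419, -0.002], [0.419, 0.908, -0.0], [0.001, -0.001, -1.0]]
contact_force: [0.4, -1.0, -3.1]
grip_width: 15.4
gripper_force: 41.2
7.0 [611.56769868 180.01661969 191.69176727] yaw 65.23435531998331 z [-0.002 -0.    -1.   ] [ 13.1  30.2  74.2  -0.   75.7 -52.1]
```

```bash
python3 -m inch '[{"x":0,"y":0,"z":0,"wx":0,"wy":0,"wz":-6,"gripper":255},{"x":0,"y":0,"z":0,"wx":0,"wy":0,"wz":-6,"gripper":255},{"x":0,"y":0,"z":0,"wx":0,"wy":0,"wz":-6,"gripper":255},{"x":0,"y":0,"z":0,"wx":0,"wy":0,"wz":-6,"gripper":255},{"x":0,"y":0,"z":0,"wx":0,"wy":0,"wz":-6,"gripper":255},{"x":0,"y":0,"z":0,"wx":0,"wy":0,"wz":-6,"gripper":255},{"x":0,"y":0,"z":0,"wx":0,"wy":0,"wz":-6,"gripper":255},{"x":0,"y":0,"z":0,"wx":0,"wy":0,"wz":-6,"gripper":255},{"x":0,"y":0,"z":0,"wx":0,"wy":0,"wz":-6,"gripper":255},{"x":0,"y":0,"z":0,"wx":0,"wy":0,"wz":-6,"gripper":255}]' && python3 -m inch '[{"x":0,"y":0,"z":0,"wx":0,"wy":0,"wz":-6,"gripper":255},{"x":0,"y":0,"z":0,"wx":0,"wy":0,"wz":-6,"gripper":255},{"x":0,"y":0,"z":0,"wx":0,"wy":0,"wz":-6,"gripper":255},{"x":0,"y":0,"z":0,"wx":0,"wy":0,"wz":-6,"gripper":255},{"x":0,"y":0,"z":0,"wx":0,"wy":0,"wz":-4.5,"gripper":255},{"x":0,"y":0,"z":0,"wx":0,"wy":0,"wz":-3,"gripper":255},{"x":0,"y":0,"z":0,"wx":0,"wy":0,"wz":-1.5,"gripper":255},{"x":0,"y":0,"z":0,"wx":0,"wy":0,"wz":0,"gripper":255},{"x":0,"y":0,"z":0,"wx":0,"wy":0,"wz":0,"gripper":255},{"x":0,"y":0,"z":0,"wx":0,"wy":0,"wz":0,"gripper":255}]' && python3 look.py w5
python3 - <<'E'
from station import r
import cv2,numpy as np
c=r.calibration('top');p,d=r.capture('top');cv2.imwrite('pics/top1.png',p[:,:,::-1]);np.save('top1.npy',d)
p,d=r.capture('scene');cv2.imwrite('pics/scene1.png',cv2.resize(p[120:290,180:400,::-1],None,fx=3.5,fy=3.5,interpolation=cv2.INTER_CUBIC))
E
```

```text
time_s: 7.88
ee_pos: [611.6, 180.1, 191.8]
eef_rot: [[-0.818, -0.575, -0.001], [-0.575, 0.818, -0.0], [0.001, 0.0, -1.0]]
contact_force: [-0.8, -0.1, -3.5]
grip_width: 15.5
gripper_force: 41.2
time_s: 8.72
ee_pos: [611.8, 180.1, 192.1]
eef_rot: [[-0.378, -0.926, -0.001], [-0.926, 0.378, -0.0], [0.0, 0.0, -1.0]]
contact_force: [0.4, -0.2, -2.8]
grip_width: 15.7
gripper_force: 41.2
8.7167 [611.81379306 180.07281039 192.05119777] yaw 157.81404699346467 z [-0.001 -0.    -1.   ] [  13.1   30.2   74.2    0.    75.6 -144.7]
```

View pics/w5.png

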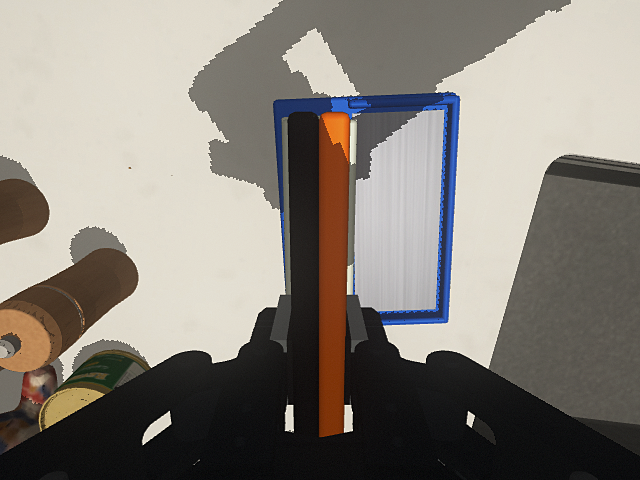

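View pics/scene1.png

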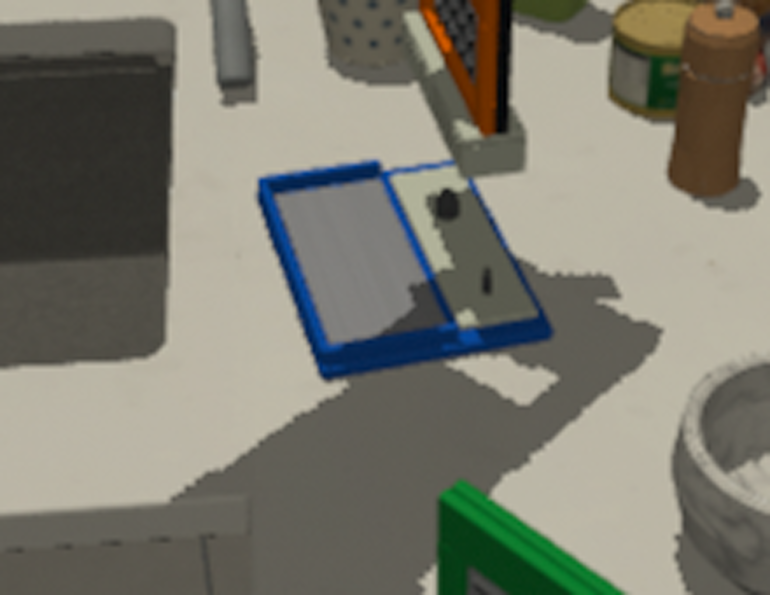

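Orange faces the tray. Now I cross-check the seat from the scene view, with pin bases at crop (447,212) and (487,292), and the held plate from the wrist depth.

```bash
python3 - <<'E'
import cv2
from h import *
c=np.load('scene0.npz')
f=lambda x,y,z:ray(180+x/3.5-.36,120+y/3.5-.36,z,c)[:2]
a=(f(447,213,14)+f(447,190,32))/2;b=(f(487,292,14)+f(487,268,32))/2
print(f(447,213,14),f(447,190,32),f(487,292,14),f(487,268,32));e=a-b
print(np.linalg.norm(e),np.degrees(np.arctan2(e[1],e[0])),'seat',b+e*56/84)
for (n,z) in (('w5',0),):
  W=cloud(np.load(n+'.npy'),np.load(n+'.npz'))[90:470,270:375].reshape(-1,3)
  for lo,hi in((218,238),(115,140)):
    Q=W[(W[:,2]>lo)&(W[:,2]<hi)]
    print(len(Q),np.median(Q[:,2]),cv2.minAreaRect(Q[:,:2].astype(np.float32)))
W=cloud(np.load('top1.npy'),np.load('top0.npz'))[100:260,180:330]
Q=W[(W[...,2]>218)&(W[...,2]<238)];print('top',len(Q),Q.mean(0))
E
python3 - <<'E'
import cv2,numpy as np
im=cv2.imread('pics/w5.png');cv2.imwrite('pics/w5c.png',cv2.resize(im[85:335,255:475],None,fx=2.4,fy=2.4,interpolation=cv2.INTER_CUBIC))
E
```

```text
[625.98471606 209.77782323] [625.33978755 209.11874977] [596.93709689 129.4925285 ] [596.37820583 129.449102  ]
85.07445418450584 70.06633570154848 seat [615.99405166 182.78912942]
20603 227.9333989501686 ((603.17333984375, 156.140380859375), (98.68707275390625, 32.653480529785156), 76.48831176757812)
2154 134.84363009002055 ((599.6778564453125, 152.3904571533203), (88.63727569580078, 36.16669845581055), 67.91413879394531)
top 283 [589.05097338 126.73675316 226.57962448]
```

View pics/w5c.png

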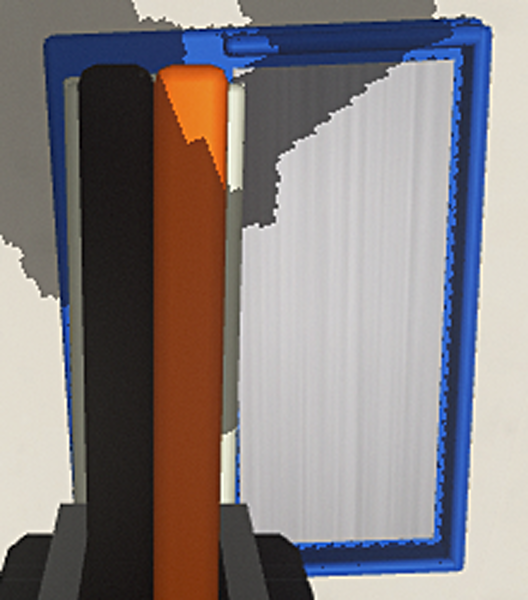

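```bash
python3 - <<'E'
from h import *
w=np.load('w5.npz');t=np.load('top0.npz');s=np.load('scene0.npz')
for z in(21,):
  A=[ray(255+x/2.4-.3,85+y/2.4-.3,z,w)[:2] for x,y in((490,27),(463,570))]
  B=[ray(180+x/5-.4,155+y/5-.4,z,t)[:2] for x,y in((500,522),(38,368))]
  C=[ray(180+x/3.5-.36,120+y/3.5-.36,z,s)[:2] for x,y in((323,352),(260,181))]
  for n,X in(('w',A),('t',B),('s',C)):
    e=X[1]-X[0];print(n,np.round(X,1).tolist(),np.mean(X,0),np.linalg.norm(e),np.degrees(np.arctan2(e[1],e[0])))
E
```

```text
w [[481.6, 132.2], [542.5, 302.8]] [512.03838501 217.4707703 ] 181.17043781761575 70.3517843222961
t [[480.6, 126.3], [543.6, 300.6]] [512.11668895 213.45592948] 185.28806807773526 70.10142190313951
s [[482.7, 131.5], [543.5, 299.8]] [513.06825016 215.66745781] 178.88017073352546 70.13696237323192
```

```bash
python3 -m inch '[{"x":-0.0025,"y":-0.0017,"z":0.01,"wx":0,"wy":0,"wz":-1.0,"gripper":255},{"x":0,"y":0,"z":0.015,"wx":0,"wy":0,"wz":0,"gripper":255},{"x":0,"y":0,"z":0.015,"wx":0,"wy":0,"wz":0,"gripper":255},{"x":0,"y":0,"z":0.015,"wx":0,"wy":0,"wz":0,"gripper":255},{"x":0,"y":0,"z":0.01,"wx":0,"wy":0,"wz":0,"gripper":255},{"x":0,"y":0,"z":0.006,"wx":0,"wy":0,"wz":0,"gripper":255},{"x":0,"y":0,"z":0,"wx":0,"wy":0,"wz":0,"gripper":255},{"x":0,"y":0,"z":0,"wx":0,"wy":0,"wz":0,"gripper":255},{"x":0,"y":0,"z":0,"wx":0,"wy":0,"wz":0,"gripper":255}]'; python3 look.py w6
python3 - <<'E'
from station import r
import cv2,numpy as np
p,d=r.capture('scene');a=cv2.resize(p[100:240,240:350,::-1],None,fx=4,fy=4,interpolation=cv2.INTER_CUBIC)
cv2.imwrite('pics/s2.png',a)
E
```

```text
time_s: 9.62
ee_pos: [614.9, 181.9, 122.2]
eef_rot: [[-0.359, -0.933, 0.001], [-0.933, 0.359, 0.0], [-0.001, -0.001, -1.0]]
contact_force: [0.1, -0.4, -2.7]
grip_width: 15.3
gripper_force: 41.1
9.6167 [614.88851171 181.91386346 122.22344739] yaw 158.94400283897622 z [ 0.001  0.    -1.   ] [  13.2   34.4   77.4   -0.    68.1 -145.7]
```

```bash
python3 -m inch '[{"x":0,"y":0,"z":0.003,"wx":0,"wy":0,"wz":0,"gripper":255},{"x":0,"y":0,"z":0.003,"wx":0,"wy":0,"wz":0,"gripper":255},{"x":0,"y":0,"z":0.003,"wx":0,"wy":0,"wz":0,"gripper":255},{"x":0,"y":0,"z":0.003,"wx":0,"wy":0,"wz":0,"gripper":255},{"x":0,"y":0,"z":0,"wx":0,"wy":0,"wz":0,"gripper":255},{"x":0,"y":0,"z":0,"wx":0,"wy":0,"wz":0,"gripper":255}]'
```

```text
time_s: 10.22
ee_pos: [614.4, 181.8, 109.0]
eef_rot: [[-0.359, -0.933, -0.0], [-0.933, 0.359, -0.0], [0.0, 0.0, -1.0]]
contact_force: [0.4, 1.2, -2.8]
grip_width: 15.9
gripper_force: 41.2
```

No contact, so the pins are in the sockets. I lower further.

```bash
python3 -m inch '[{"x":0,"y":0,"z":0.003,"wx":0,"wy":0,"wz":0,"gripper":255},{"x":0,"y":0,"z":0.003,"wx":0,"wy":0,"wz":0,"gripper":255},{"x":0,"y":0,"z":0.003,"wx":0,"wy":0,"wz":0,"gripper":255},{"x":0,"y":0,"z":0.0015,"wx":0,"wy":0,"wz":0,"gripper":255},{"x":0,"y":0,"z":0,"wx":0,"wy":0,"wz":0,"gripper":255},{"x":0,"y":0,"z":0,"wx":0,"wy":0,"wz":0,"gripper":255}]'
```

```text
time_s: 10.72
ee_pos: [614.4, 181.8, 98.7]
eef_rot: [[-0.359, -0.933, -0.0], [-0.933, 0.359, -0.0], [0.0, 0.0, -1.0]]
contact_force: [0.6, -0.0, -3.2]
grip_width: 15.5
gripper_force: 41.2
```

```bash
python3 -m inch '[{"x":0,"y":0,"z":0.001,"wx":0,"wy":0,"wz":0,"gripper":255},{"x":0,"y":0,"z":0.001,"wx":0,"wy":0,"wz":0,"gripper":255},{"x":0,"y":0,"z":0,"wx":0,"wy":0,"wz":0,"gripper":255},{"x":0,"y":0,"z":0,"wx":0,"wy":0,"wz":0,"gripper":255}]'
```

```text
time_s: 11.05
ee_pos: [614.4, 181.8, 96.7]
eef_rot: [[-0.359, -0.933, -0.0], [-0.933, 0.359, -0.0], [0.0, 0.0, -1.0]]
contact_force: [-0.1, -0.2, -3.5]
grip_width: 15.8
gripper_force: 41.2
```

```bash
python3 -m inch '[{"x":0,"y":0,"z":0.0005,"wx":0,"wy":0,"wz":0,"gripper":255},{"x":0,"y":0,"z":0.0005,"wx":0,"wy":0,"wz":0,"gripper":255},{"x":0,"y":0,"z":0,"wx":0,"wy":0,"wz":0,"gripper":255},{"x":0,"y":0,"z":0,"wx":0,"wy":0,"wz":0,"gripper":255}]'
```

```text
time_s: 11.38
ee_pos: [614.6, 181.8, 96.4]
eef_rot: [[-0.359, -0.933, 0.001], [-0.933, 0.359, 0.0], [-0.0, -0.001, -1.0]]
contact_force: [-3.2, -2.3, 4.7]
grip_width: 15.4
gripper_force: 42.2
```

Pad contact came at the expected height, so I release and retreat.

```bash
python3 -m inch '[{"x":0,"y":0,"z":0,"wx":0,"wy":0,"wz":0,"gripper":200},{"x":0,"y":0,"z":0,"wx":0,"wy":0,"wz":0,"gripper":150},{"x":0,"y":0,"z":0,"wx":0,"wy":0,"wz":0,"gripper":100},{"x":0,"y":0,"z":0,"wx":0,"wy":0,"wz":0,"gripper":50},{"x":0,"y":0,"z":0,"wx":0,"wy":0,"wz":0,"gripper":0},{"x":0,"y":0,"z":0,"wx":0,"wy":0,"wz":0,"gripper":0},{"x":0,"y":0,"z":0,"wx":0,"wy":0,"wz":0,"gripper":0},{"x":0,"y":0,"z":0,"wx":0,"wy":0,"wz":0,"gripper":0}]' && python3 -m inch '[{"x":0,"y":0,"z":-0.01,"wx":0,"wy":0,"wz":0,"gripper":0},{"x":0,"y":0,"z":-0.015,"wx":0,"wy":0,"wz":0,"gripper":0},{"x":0,"y":0,"z":-0.015,"wx":0,"wy":0,"wz":0,"gripper":0},{"x":0,"y":0,"z":-0.015,"wx":0,"wy":0,"wz":0,"gripper":0},{"x":0,"y":0,"z":-0.015,"wx":0,"wy":0,"wz":0,"gripper":0},{"x":0,"y":0,"z":-0.015,"wx":0,"wy":0,"wz":0,"gripper":0},{"x":0,"y":0,"z":-0.015,"wx":0,"wy":0,"wz":0,"gripper":0},{"x":0,"y":0,"z":0,"wx":0,"wy":0,"wz":0,"gripper":0},{"x":0,"y":0,"z":0,"wx":0,"wy":0,"wz":0,"gripper":0}]'; python3 look.py w7; python3 - <<'E'
from station import r
import cv2,numpy as np
from h import *
W=cloud(np.load('w7.npy'),np.load('w7.npz'))[60:470,200:440].reshape(-1,3);Q=W[(W[:,2]>124)&(W[:,2]<142)]
print(len(Q),np.median(Q[:,2]),cv2.minAreaRect(Q[:,:2].astype(np.float32)))
p,d=r.capture('scene');a=cv2.resize(p[60:320,180:420,::-1],None,fx=2.3,fy=2.3,interpolation=cv2.INTER_CUBIC)
cv2.imwrite('pics/s3.png',a)
E
```

```text
time_s: 12.05
ee_pos: [614.5, 181.8, 95.8]
eef_rot: [[-0.359, -0.933, 0.0], [-0.933, 0.359, 0.0], [-0.0, -0.0, -1.0]]
contact_force: [-0.2, -0.3, 0.1]
grip_width: 85.3
gripper_force: 0.0
time_s: 12.8
ee_pos: [614.6, 181.9, 196.7]
eef_rot: [[-0.359, -0.933, 0.002], [-0.933, 0.359, 0.0], [-0.001, -0.001, -1.0]]
contact_force: [-0.3, -0.3, -0.7]
grip_width: 85.1
gripper_force: 0.0
12.8 [614.64573203 181.85144868 196.73846968] yaw 158.93972352453312 z [ 0.002  0.    -1.   ] [  13.2   30.4   73.3   -0.    76.2 -145.7]
7669 132.18450893651757 ((613.2759399414062, 180.35092163085938), (145.25286865234375, 16.057727813720703), 69.016357421875)
```

View pics/s3.png

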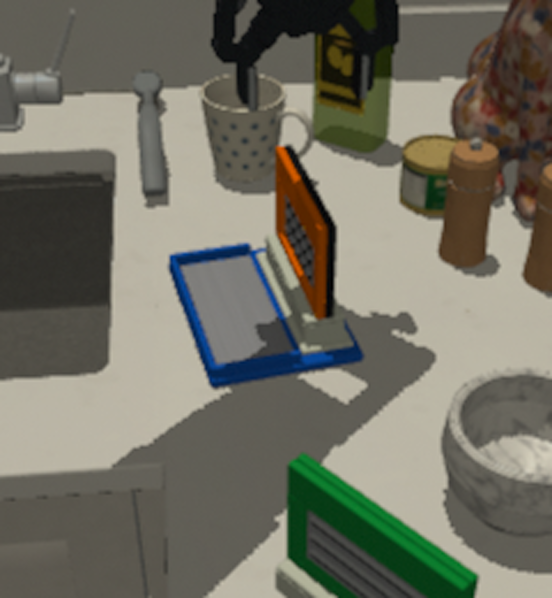

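The plate stands upright on the pad with orange facing the tray (crop (305,230)). Its top is at z 132 against an expected 133, and the yaw error is about 1.2°. The gripper is clear and the bystanders have not moved.

```bash
python3 -c "
from station import r
print(r.finish_job())"
```

```text
the job is handed in; nothing more can be done
None
```

The grater plate is seated on both pins of the stand, upright with its orange coarse side facing the catch tray, and released; I handed the job in at about 13 s of the 38 s, with no verdict returned.

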